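# Load the seasoning caddy by height

## Task

Gather the four seasonings (pepper mill, spice jar, salt shaker and tin) into the wooden caddy and set them down upright, without dropping them, one in the middle of each cork pad, in order of height: the tallest on the pad next to the caddy's handle, the shortest at the far end. The two jam jars do not belong in the caddy: leave them standing where they are.

Things in the scene. Friction and masses are not known exactly. Their poses are not given: they have to be found in the camera images.
- pepper_mill_mid (a point): The pepper mill: dark turned wood with a waist and a small metal knob on top, the tallest of the seasonings, 170 mm tall, 58 mm across at its foot, tapering evenly to 48 mm at 120 mm up, with a 49 mm wide head above. Stands upright and loose on the worktop, its z axis up; round, so it can be gripped from any side. This point is on its axis, half-way up.
- spice_jar_mid (a point): The spice jar: slender straight clear jar with a black screw cap, 105 mm tall, 41 mm across. Stands upright and loose on the worktop, its z axis up; round, so it can be gripped from any side. This point is on its axis, half-way up.
- salt_shaker_mid (a point): The salt shaker: slender clear glass with a domed grey metal top, no black cap, 90 mm tall, 44 mm across. Stands upright and loose on the worktop, its z axis up; round, so it can be gripped from any side. This point is on its axis, half-way up.
- food_tin_mid (a point): The tin: straight short metal can, 72 mm tall, 57 mm across, the shortest of the seasonings. Stands upright and loose on the worktop, its z axis up; round, so it can be gripped from any side. This point is on its axis, half-way up.
- jam_jar_small_mid (a point): A jam jar that does not belong in the caddy: stout glass jar with a black lid, 94 mm tall, 63 mm across (much wider than the spice jar). Stands upright and loose on the worktop, its z axis up; round, so it can be gripped from any side. This point is on its axis, half-way up.
- jam_jar_large_mid (a point): A jam jar that does not belong in the caddy: stout glass jar with a white lid, 102 mm tall, 72 mm across. Stands upright and loose on the worktop, its z axis up; round, so it can be gripped from any side. This point is on its axis, half-way up.
- caddy: Seasoning caddy: low light-wood tray, 116 x 332 mm, standing firm. Its y axis runs along it, x across, z up; origin: centre of its underside. Floor 10 mm above the worktop; side rails 8 mm thick, tops 28 mm above the worktop, 100 mm apart. Four round cork pads, 66 mm across, flush with the floor, lie on its centre line at y = -117, -39, 39, 117 mm. An end board 40 mm tall at each end; one has the handle.
- caddy_handle_end: End board of the caddy with the handle: 116 mm wide, 10 mm thick, 40 mm tall, topped by a dark metal arch reaching 75 mm above the worktop. Origin: centre of its underside, on the caddy's centre line 161 mm from the caddy's centre, at its +y or its -y end (differs from start to start). The cork pads lie 44, 122, 200 and 278 mm from it along the caddy.
Mind the look-alikes: they are no part of the job. What is shaped like the part that bears salt_shaker_mid but blue or green is not meant.

How it is judged:
At the end, for the whole second after the job is handed in: From the handle: mill, spice jar, shaker, tin on pads 1 to 4, each within 12 mm of the pad's middle along and across the caddy, resting on its floor (height within 5 mm), upright within 0.15 rad, released, at rest; jam jars upright, within 20 mm of where they stood (horizontal distance between pepper_mill_mid and caddy_handle_end between 0.032 and 0.056 m and x of pepper_mill_mid in the frame of caddy between -0.012 and 0.012 m and height (world z) of pepper_mill_mid between 0.09 and 0.1 m and angle between each of pepper_mill_mid, spice_jar_mid, salt_shaker_mid, food_tin_mid, jam_jar_small_mid, jam_jar_large_mid's own z axis and vertical below 0.15 rad and linear speed of each of pepper_mill, spice_jar, salt_shaker, food_tin below 0.02 m/s and contact force between each of pepper_mill, spice_jar, salt_shaker, food_tin and the fingers below 0.1 N and horizontal distance between spice_jar_mid and caddy_handle_end between 0.11 and 0.134 m and x of spice_jar_mid in the frame of caddy between -0.012 and 0.012 m and height (world z) of spice_jar_mid between 0.0575 and 0.0675 m and horizontal distance between salt_shaker_mid and caddy_handle_end between 0.188 and 0.212 m and x of salt_shaker_mid in the frame of caddy between -0.012 and 0.012 m and height (world z) of salt_shaker_mid between 0.05 and 0.06 m and horizontal distance between food_tin_mid and caddy_handle_end between 0.266 and 0.29 m and x of food_tin_mid in the frame of caddy between -0.012 and 0.012 m and height (world z) of food_tin_mid between 0.041 and 0.051 m and distance of each of jam_jar_small_mid, jam_jar_large_mid from where it was at the start of the episode below 0.02 m); the robot touches nothing.
It fails at once if a seasoning is dropped (moves faster than 0.8 m/s while out of the fingers) ((linear speed of pepper_mill above 0.8 m/s and contact force between pepper_mill and the fingers below 0.1 N) or (linear speed of spice_jar above 0.8 m/s and contact force between spice_jar and the fingers below 0.1 N) or (linear speed of salt_shaker above 0.8 m/s and contact force between salt_shaker and the fingers below 0.1 N) or (linear speed of food_tin above 0.8 m/s and contact force between food_tin and the fingers below 0.1 N)).
It fails at once if the jam jar small is displaced by more than 30 mm or knocked over (distance of jam_jar_small_mid from where it was at the start of the episode above 0.03 m or angle between jam_jar_small_mid's own z axis and vertical above 0.4 rad).
It fails at once if the jam jar large is displaced by more than 30 mm or knocked over (distance of jam_jar_large_mid from where it was at the start of the episode above 0.03 m or angle between jam_jar_large_mid's own z axis and vertical above 0.4 rad).
It also fails if it takes over 104 s, if anything falls off the work surface, if the arm or the gripper's body presses on something with over 40 N, if the wrist force passes 120 N, or if a joint passes its speed limit or range.

## Robot

A 7-joint arm with a two-finger parallel gripper is mounted at the origin on a cart in front of the work surface, level with it; the furniture and walls round the work are solid. World frame = base frame: x ahead of the robot, y to its left, z up, the work surface at z = 0. Lengths are in m, angles in rad, forces in N, time in s.
With the tool pointing down it reaches from about 0.425 to 0.875 m from the base axis. Payload 4.7 kg.
Tool frame: the origin (TCP) lies between the finger pads; the fingertips stand 14 mm ahead of it and the grasp point (between the pads) lies 5 mm behind it; z points along the fingers, y is the line along which they close (so a half turn about z gives the same grasp; the last joint's range is limited). The gripper opens to 87 mm and grips with 3 to 60 N. Pads are 19 mm wide; open, the fingers measure 117 mm over their backs; the gripper's body (75 mm by 190 mm) begins 51 mm behind the grasp point.
Start: joints at [1.157, 0.321, -0.07, 1.45, 0.023, 1.371, -0.057], TCP at [0.27, -0.591, 0.237] pointing down, gripper open.
Joint ranges: [-2.86, 2.86], [-0.3, 2.09], [-1.38, 1.24], [0.06, 2.45], [-1.56, 4.7], [0.09, 2.05], [-2.69, 2.69]. Speed limits (rad/s): [2.57, 2.57, 3.14, 3.14, 3.14, 3.14, 3.14].

## Interface

Orientations are given as a rotation vector (axis times angle).
In Python, from bench import ctrl gives the robot as it stands.
- The arm moves only by the shell command python3 -m inch 'ROWS' [OPENING] [FORCE]. ROWS is JSON, a list of rows, each a list of 6 numbers: the shift along the world's x, y, z in mm, then the turn, a rotation vector about the world's x, y, z in degrees. In form: [[tx, ty, tz, rx, ry, rz], ...]. A call has 1 to 20 rows; each row is the pose to reach, as a shift and turn from the pose commanded when the call began; what a row does not reach only later rows make up. A row lasts 1/8 s, in which the tool goes at most 62.5 mm and 10.7 degrees, less where a joint would pass 70% of its speed; a pose out of reach is approached as far as the arm can. A call with a gripper value outside its range is refused whole. OPENING is the finger opening in mm, from 0 to 87, set as the call begins (- or left out, the last holds). The fingers move at their own pace and stop on an object; FORCE is the grip in N (left out, the last holds). Time passes only in rows, so rows that repeat a pose let the fingers close. It gives the time, the measured TCP pose, the force, the opening and the grip force at its end, in the units of the state.
- ctrl.get_state(): the state, without advancing time (a new reading comes with each control period).
- ctrl.get_image(name): name is "scene" or "top"; returns (picture, depth): 420x560x3 uint8, red, green, blue; 420x560 float32, m along the optical axis (not along the pixel's ray), 0 where there is no reading.
- ctrl.camera_params(name): a dict with "mtx" (3x3 intrinsics, pixels), "T" (4x4, takes a point from camera to world coordinates). Camera axes: x right, y down, z forward; pixel columns grow to the right and rows downward; lengths in m; the calibration is good to about 2 mm. A picture is of the moment at which its call begins. camera_params takes no time and is no camera call.
- ctrl.close_job(): hands the job in; it is judged then, once.
The state is a dict: "time": time; "joint_positions": joint angles; "qd": joint speeds; "joint_torque": joint torques, N m; "position": TCP position; "tool_rot": TCP orientation; "ft_force": force on the tool from outside, world axes, zero at the start; "torque": the same for the moment, N m; "grip_width": opening from 0.0 (shut) to 1.0 (fully open); "grip_force": force on a finger pad.
Only numpy, scipy, OpenCV 4.12 (cv2) and the standard library are available. Lean on these libraries where they do the work, as an engineer would, in place of code of your own. Each camera call takes 0.05 s, during which the arm holds its last target. There are 200 camera calls.

## Working session

There is one attempt and no reset: what is moved stays moved. The work goes in short steps, Python scripts to look and compute and a shell command to move; the robot and the scene stay as the last step left them, time stands still between calls to the robot, and variables do not carry over. Pictures are saved under pics/ and viewed, at most 14 in all, crops included, and the job is handed in when it is done.

```bash
mkdir -p pics; cat > h.py <<'E'
import numpy as np, cv2
from bench import ctrl
def grab(n):
    im,d=ctrl.get_image(n); p=ctrl.camera_params(n); return im,d,np.array(p["mtx"]),np.array(p["T"])
def world(d,K,T):
    v,u=np.mgrid[:d.shape[0],:d.shape[1]]
    P=np.stack([(u-K[0,2])/K[0,0]*d,(v-K[1,2])/K[1,1]*d,d],-1)
    return P@T[:3,:3].T+T[:3,3]
E
python3 - <<'E'
from h import *
for n in("top","scene"):
    im,d,K,T=grab(n); cv2.imwrite(f"pics/{n}0.png",im[:,:,::-1]); np.savez(n+"0.npz",im=im,d=d,K=K,T=T); print(n,T.round(3).tolist(),K[0,0])
s=ctrl.get_state(); print(s["time"],s["position"],s["tool_rot"],s["grip_width"])
E
```

```text
top [[-0.094, -0.919, 0.383, -0.168], [-0.996, 0.085, -0.039, 0.137], [0.003, -0.385, -0.923, 1.586], [0.0, 0.0, 0.0, 1.0]] 530.6166247422386
scene [[-0.485, -0.56, 0.672, -0.597], [-0.874, 0.317, -0.368, 0.659], [-0.007, -0.766, -0.643, 1.083], [0.0, 0.0, 0.0, 1.0]] 501.77220752074936
0.1 [ 0.269449   -0.59101491  0.23556425] [-3.06837526e+00 -6.66592877e-01  6.74887532e-04] 1.0007205140657962
```

View pics/top0.png

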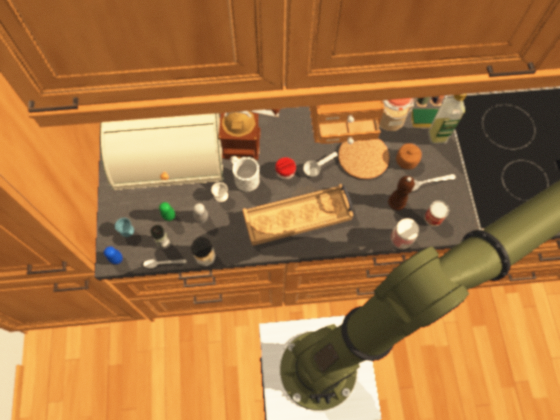

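View pics/scene0.png

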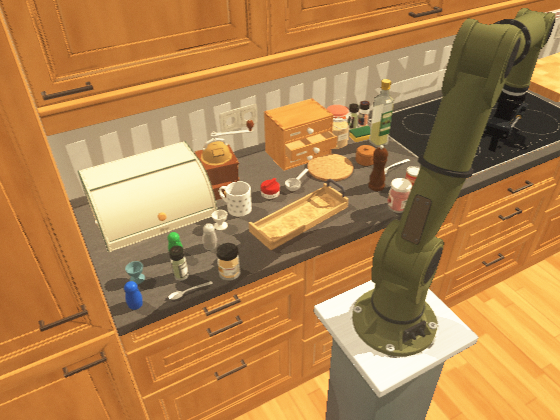

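```bash
python3 - <<'E'
from h import *
z=np.load("top0.npz");im=z["im"][:,:,::-1]
a=cv2.resize(im[185:275,95:235],None,fx=4,fy=4,interpolation=cv2.INTER_CUBIC)
b=cv2.resize(im[150:255,340:480],None,fx=4,fy=4,interpolation=cv2.INTER_CUBIC)[:]
o=np.zeros((600,800,3),np.uint8); 
c=cv2.resize(im[180:250,235:365],None,fx=3,fy=3,interpolation=cv2.INTER_CUBIC)
a=cv2.resize(a,(400,257)); b=cv2.resize(b,(400,300))
o[:257,:400]=a;o[:300,400:]=b;o[310:310+c.shape[0],:c.shape[1]]=c
cv2.imwrite("pics/z.png",o)
W=world(z["d"],z["K"],z["T"])
for n,(u,v) in dict(mill=(404,185),tin=(437,208),jamL=(404,227),jamS=(203,244),spice=(158,232),salt=(200,207),pan=(363,157),h1=(255,220),h2=(345,200),rim=(244,215),rim2=(350,210),mug=(246,170),cup=(220,188)).items():
    print(n,W[v,u].round(3), W[v-8:v+9,u-8:u+9,2].max().round(3))
E
```

```text
mill [ 0.496 -0.312  0.148] 0.172
tin [ 0.446 -0.426  0.065] 1.586
jamL [ 0.378 -0.299  0.104] 1.586
jamS [0.383 0.305 0.095] 0.102
spice [0.429 0.436 0.106] 1.586
salt [0.507 0.31  0.088] 1.586
pan [ 0.678 -0.237  0.006] 1.586
h1 [0.479 0.145 0.014] 0.046
h2 [ 0.508 -0.146  0.045] 0.082
rim [0.488 0.178 0.042] 1.586
rim2 [ 0.471 -0.157  0.048] 0.082
mug [0.659 0.161 0.018] 1.586
cup [0.59  0.249 0.039] 0.057
```

View pics/z.png

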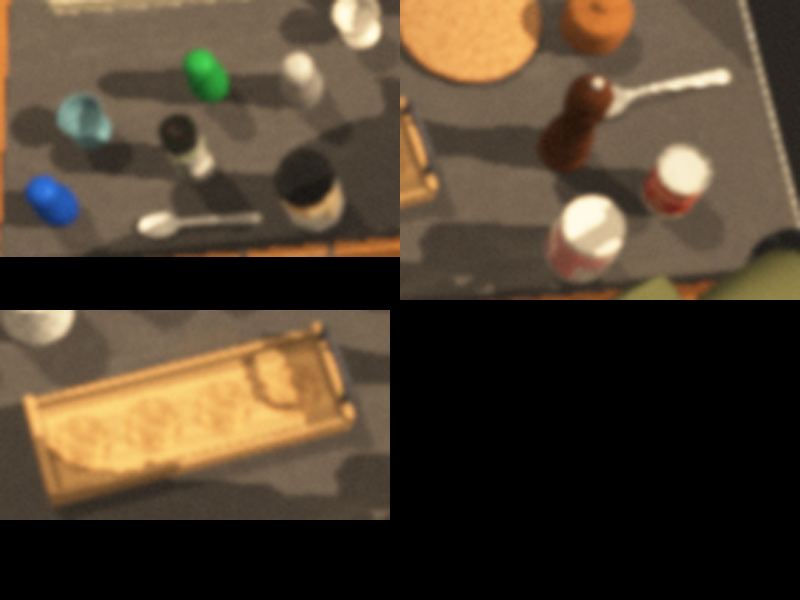

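```bash
python3 - <<'E'
from h import *
obj=dict(mill=(.50,-.315,.17),tin=(.45,-.425,.072),jamL=(.38,-.30,.102),jamS=(.38,.305,.094),spice=(.43,.436,.105),salt=(.507,.31,.09),blue=(.40,.53,.09),green=(.52,.4,.09))
for n in("top","scene"):
    z=np.load(n+"0.npz"); W=world(z["d"],z["K"],z["T"]).reshape(-1,3); W=W[z["d"].ravel()>0]
    tb=W[(abs(W[:,0]-.5)<.15)&(abs(W[:,1])<.5)&(abs(W[:,2])<.006)]; print(n,"table z",np.median(tb[:,2]).round(4))
    for k,(x,y,h) in obj.items():
        r=np.hypot(W[:,0]-x,W[:,1]-y)<.05
        p=W[r&(abs(W[:,2]-h)<.006)][:,:2].astype(np.float32)
        body=W[r&(W[:,2]>.012)&(W[:,2]<h+.01)]
        if len(p)>4:
            c,R=cv2.minEnclosingCircle(p); print(k,len(p),"med",np.median(p,0).round(4),"circ",np.round(c,4),round(R*2,4),"zmax",np.percentile(body[:,2],98).round(4))
        else: print(k,len(p),len(body), body.mean(0).round(3) if len(body) else "")
    m=(abs(W[:,0]-.5)<.14)&(W[:,1]>-.2)&(W[:,1]<.23)&(W[:,2]>.023)&(W[:,2]<.046)
    (c,s,a)=cv2.minAreaRect(W[m][:,:2].astype(np.float32)); print("caddy",m.sum(),np.round(c,4),np.round(s,4),a)
    m=(abs(W[:,0]-.5)<.12)&(abs(W[:,1]+.15)<.03)&(W[:,2]>.055)&(W[:,2]<.08); print("arch",m.sum(),W[m].mean(0).round(4),W[m][:,2].max())
E
```

```text
top table z 0.0001
mill 10 med [ 0.5038 -0.3217] circ [ 0.5008 -0.3217] 0.0148 zmax 0.1638
tin 186 med [ 0.4388 -0.4287] circ [ 0.4388 -0.4257] 0.0608 zmax 0.076
jamL 340 med [ 0.3714 -0.3075] circ [ 0.3716 -0.3071] 0.0671 zmax 0.1068
jamS 313 med [0.374  0.3127] circ [0.3745 0.3129] 0.0642 zmax 0.0998
spice 130 med [0.4331 0.4412] circ [0.4336 0.4408] 0.0443 zmax 0.1103
salt 52 med [0.5065 0.3163] circ [0.5051 0.3185] 0.0316 zmax 0.0926
blue 8 med [0.3922 0.5765] circ [0.3942 0.5765] 0.0112 zmax 0.0876
green 54 med [0.5196 0.4234] circ [0.5181 0.4214] 0.0323 zmax 0.0916
caddy 859 [0.5421 0.0379] [0.2451 0.3645] 9.997328758239746
arch 79 [ 0.507  -0.1474  0.0706] 0.0785468287687825
scene table z 0.0004
mill 9 med [ 0.504  -0.3184] circ [ 0.5019 -0.3216] 0.0209 zmax 0.1614
tin 99 med [ 0.4446 -0.4235] circ [ 0.4397 -0.4267] 0.069 zmax 0.075
jamL 214 med [ 0.3697 -0.3057] circ [ 0.3741 -0.3074] 0.0758 zmax 0.1057
jamS 299 med [0.374  0.3138] circ [0.3729 0.3121] 0.0658 zmax 0.0971
spice 133 med [0.431  0.4411] circ [0.4325 0.4406] 0.0441 zmax 0.1087
salt 47 med [0.5024 0.3181] circ [0.5042 0.3178] 0.0306 zmax 0.0907
blue 6 med [0.3903 0.5774] circ [0.3917 0.5774] 0.0166 zmax 0.0875
green 44 med [0.5192 0.4219] circ [0.5172 0.4202] 0.0311 zmax 0.0915
caddy 960 [0.5415 0.0358] [0.2457 0.3666] 9.741029739379883
arch 73 [ 0.5072 -0.1469  0.0695] 0.07920151320911106
```

```bash
python3 - <<'E'
from h import *
for n in("top","scene"):
    z=np.load(n+"0.npz"); W=world(z["d"],z["K"],z["T"]).reshape(-1,3)
    im=z["im"].reshape(-1,3)
    ok=(z["d"].ravel()>0)&(np.hypot((W[:,0]-.48),0)<.15)&(abs(W[:,1]-.01)<.22)&(W[:,2]>.024)&(W[:,2]<.043)
    v=np.zeros(z["d"].size,np.uint8); v[ok]=255; v=v.reshape(z["d"].shape)
    c0=cv2.dilate(v,np.ones((3,3),np.uint8)); N,L,st,ce=cv2.connectedComponentsWithStats(c0)
    # component nearest caddy
    for i in range(1,N):
        m=ok&(L.ravel()==i)
        if m.sum()<60: continue
        P=W[m][:,:2].astype(np.float32); c,s,a=cv2.minAreaRect(P)
        print(n,i,m.sum(),np.round(c,4),np.round(s,4),round(a,2),"x",P[:,0].min(),P[:,0].max(),"y",P[:,1].min(),P[:,1].max())
E
```

```text
top 4 63 [0.6039 0.1612] [0.0375 0.0793] 4.86 x 0.5855575 0.625931 y 0.123300366 0.2022987
top 5 600 [0.4826 0.011 ] [0.1186 0.3322] 10.0 x 0.39730972 0.56871784 y -0.16056322 0.18367566
scene 2 633 [0.4822 0.0106] [0.1225 0.3365] 10.49 x 0.39620858 0.5728827 y -0.1621781 0.18359973
scene 3 61 [0.6222 0.0347] [0.0506 0.0152] 89.54 x 0.6145102 0.62992084 y 0.009390672 0.059954595
scene 5 108 [0.602  0.1677] [0.0795 0.0376] 78.84 x 0.5842842 0.62811756 y 0.12510736 0.20310383
```

```bash
python3 - <<'E'
from h import *
z=np.load("scene0.npz"); W=world(z["d"],z["K"],z["T"]).reshape(-1,3)
for y in np.arange(.2,.6,.05):
    m=(abs(W[:,1]-y)<.025)&(W[:,2]>.11)&(W[:,0]>.3)&(W[:,0]<.9); print(y.round(2), W[m][:,0].min().round(3) if m.any() else None, W[m][:,2].max().round(3) if m.any() else None)
E
python3 -m inch '[[29,34,0,0,0,9.4],[58,68,0,0,0,18.9],[87,101,0,0,0,28.3],[116,135,0,0,0,37.8],[146,169,0,0,0,47.2],[175,202,0,0,0,56.7],[204,236,0,0,0,66.1],[233,270,0,0,0,75.6],[233,270,0,0,0,75.6],[233,270,0,0,0,75.6],[233,270,0,0,0,75.6]]' 87 15; python3 -c "
from h import *
s=ctrl.get_state();print(s['joint_positions'],s['position'],s['tool_rot'])"
```

```text
0.2 0.58 0.7
0.25 0.58 0.708
0.3 0.58 0.714
0.35 0.58 0.723
0.4 0.579 0.731
0.45 0.429 0.739
0.5 0.58 0.746
0.55 0.564 0.753
time: 1.48
position: [0.5015, -0.323, 0.2363]
tool_rot: [-2.021, -2.405, 0.001]
ft_force: [-0.9, 0.0, -0.4]
grip_width: 1.0
grip_force: 0.0
[ 0.88300177  0.23404716 -0.41803773  1.57842943  0.09738821  1.35020561
  0.62695281] [ 0.50145914 -0.32304214  0.23630381] [-2.02066984e+00 -2.40501682e+00  1.31322113e-03]
```

```bash
python3 -m inch '[[1,1,-40,0,0,0],[1,1,-80,0,0,0],[1,1,-105,0,0,0],[1,1,-115,0,0,0],[1,1,-115,0,0,0],[1,1,-115,0,0,0]]' 87; python3 -m inch '[[0,0,0,0,0,0],[0,0,0,0,0,0],[0,0,0,0,0,0],[0,0,0,0,0,0],[0,0,0,0,0,0],[0,0,0,0,0,0],[0,0,0,0,0,0],[0,0,0,0,0,0]]' 0 20
```

```text
time: 2.22
position: [0.5043, -0.3212, 0.123]
tool_rot: [2.016, 2.406, 0.0]
ft_force: [-0.6, 0.1, 0.7]
grip_width: 1.001
grip_force: 0.0
time: 3.22
position: [0.5036, -0.3205, 0.1216]
tool_rot: [2.017, 2.409, -0.0]
ft_force: [0.3, 1.0, -0.1]
grip_width: 0.546
grip_force: 19.9
```

```bash
python3 -m inch '[[0,0,15,0,0,0],[0,0,40,0,0,0],[0,0,75,0,0,0],[0,0,100,0,0,0],[0,20,105,0,0,0],[0,55,105,0,0,0],[0,95,105,0,0,0],[0,135,105,0,0,0],[0,175,105,0,0,0],[0,205,105,0,0,0],[0,216,105,0,0,0],[0,216,105,0,0,0],[0,216,75,0,0,0],[0,216,50,0,0,0],[0,216,35,0,0,0],[0,216,25,0,0,0],[0,216,20,0,0,0],[0,216,20,0,0,0],[0,216,20,0,0,0]]'
python3 - <<'E'
from h import *
im,d,K,T=grab("scene"); cv2.imwrite("pics/s1.png",cv2.resize(im[130:290,180:440,::-1],None,fx=3,fy=3,interpolation=cv2.INTER_CUBIC))
E
```

```text
time: 5.6
position: [0.5042, -0.1045, 0.1423]
tool_rot: [2.016, 2.408, 0.001]
ft_force: [-0.0, -0.1, -1.8]
grip_width: 0.543
grip_force: 19.9
```

View pics/s1.png

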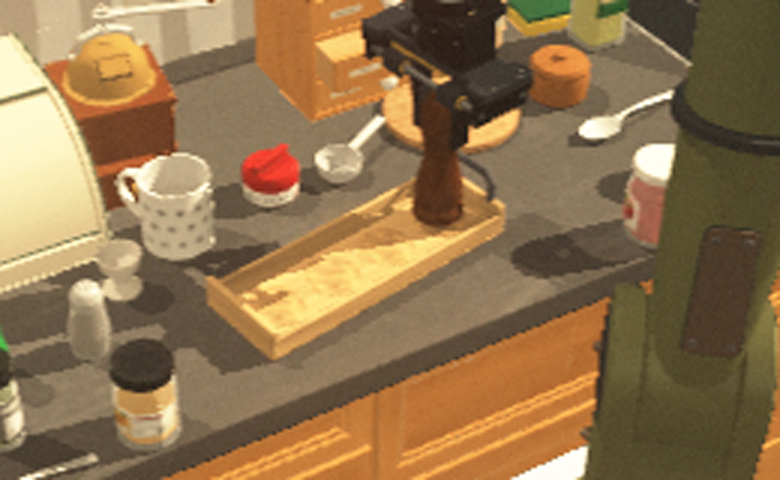

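The picture shows the mill hanging upright in the gripper (foot at crop pixel 437,215) just above the pad beside the handle. I'll lower it and watch the force.

```bash
python3 -m inch '[[0,0,-5,0,0,0],[0,0,-8,0,0,0],[0,0,-10,0,0,0],[0,0,-10,0,0,0]]'; 
```

```text
time: 6.15
position: [0.5037, -0.1044, 0.1316]
tool_rot: [2.017, 2.409, 0.0]
ft_force: [0.1, 0.0, -1.0]
grip_width: 0.545
grip_force: 19.9
```

```bash
python3 -m inch '[[0,0,-1,0,0,0],[0,0,-1,0,0,0],[0,0,-1,0,0,0],[0,0,-1,0,0,0],[0,0,5,0,0,0],[0,0,30,0,0,0],[0,0,65,0,0,0],[0,0,95,0,0,0],[0,0,95,0,0,0]]' 75; python3 -m inch '[[-8,-40,0,0,0,0],[-17,-86,0,0,0,0],[-27,-134,0,0,0,0],[-37,-182,0,0,0,0],[-46,-230,0,0,0,0],[-56,-278,0,0,0,0],[-62,-310,0,0,0,0],[-64,-322,0,0,0,0],[-64,-322,0,0,0,0],[-64,-322,-50,0,0,0],[-64,-322,-100,0,0,0],[-64,-322,-145,0,0,0],[-64,-322,-174,0,0,0],[-64,-322,-182,0,0,0],[-64,-322,-184,0,0,0],[-64,-322,-184,0,0,0],[-64,-322,-184,0,0,0]]' 80
```

```text
time: 7.28
position: [0.5054, -0.1046, 0.2296]
tool_rot: [2.014, 2.405, 0.003]
ft_force: [-0.0, -0.9, -0.9]
grip_width: 0.863
grip_force: 0.0
time: 9.4
position: [0.4404, -0.427, 0.044]
tool_rot: [2.015, 2.407, -0.0]
ft_force: [-0.1, -0.1, -0.2]
grip_width: 0.92
grip_force: 0.0
```

```bash
python3 -m inch '[[0,0,0,0,0,0],[0,0,0,0,0,0],[0,0,0,0,0,0],[0,0,0,0,0,0],[0,0,0,0,0,0],[0,0,0,0,0,0],[0,0,0,0,0,0]]' 0 20; python3 - <<'E'
from h import *
im,d,K,T=grab("top"); W=world(d,K,T).reshape(-1,3); W=W[d.ravel()>0]
for k,x,y,h in(("mill",.503,-.104,.18),("jamL",.372,-.307,.102)):
    p=W[(np.hypot(W[:,0]-x,W[:,1]-y)<.05)&(abs(W[:,2]-h)<.006)][:,:2].astype(np.float32); print(k,len(p),cv2.minEnclosingCircle(p) if len(p) else "")
E
```

```text
time: 10.28
position: [0.4392, -0.4268, 0.0427]
tool_rot: [-2.017, -2.408, 0.001]
ft_force: [-4.0, -1.4, 3.9]
grip_width: 0.651
grip_force: 20.0
mill 15 ((0.5018354058265686, -0.10208772867918015), 0.008992212824523449)
jamL 270 ((0.3721078336238861, -0.3072836101055145), 0.03459212929010391)
```

```bash
python3 -m inch '[[0,0,15,0,0,0],[0,0,50,0,0,0],[0,0,95,0,0,0],[0,0,140,0,0,0],[0,0,185,0,0,0],[2,30,208,0,0,0],[4,75,210,0,0,0],[5,125,210,0,0,0],[7,175,210,0,0,0],[9,225,210,0,0,0],[11,275,210,0,0,0],[13,325,210,0,0,0],[15,375,210,0,0,0],[17,425,210,0,0,0],[19,475,210,0,0,0],[21,515,210,0,0,0],[23,543,210,0,0,0],[23,553,210,0,0,0],[23,553,200,0,0,0],[23,553,160,0,0,0]]'; python3 -m inch '[[0,0,-45,0,0,0],[0,0,-85,0,0,0],[0,0,-115,0,0,0],[0,0,-135,0,0,0],[0,0,-143,0,0,0],[0,0,-146,0,0,0],[0,0,-146,0,0,0],[0,0,-146,0,0,0]]'
```

```text
time: 12.82
position: [0.4646, 0.1253, 0.2033]
tool_rot: [2.017, 2.403, 0.004]
ft_force: [1.0, -0.5, -2.4]
grip_width: 0.655
grip_force: 20.0
time: 13.82
position: [0.4633, 0.1266, 0.0573]
tool_rot: [2.016, 2.407, 0.002]
ft_force: [0.5, -0.0, -2.0]
grip_width: 0.656
grip_force: 20.0
```

```bash
python3 -m inch '[[-1,0,-2,0,0,0],[-1,0,-4,0,0,0],[-1,0,-4,0,0,0],[-1,0,-4,0,0,0]]'; python3 -m inch '[[0,0,0,0,0,0],[0,0,0,0,0,0],[0,0,0,0,0,0],[0,0,0,0,0,0]]' 75; python3 -m inch '[[0,0,10,0,0,0],[0,0,50,0,0,0],[0,0,100,0,0,0],[0,0,145,0,0,0],[4,20,160,0,0,0],[11,50,160,0,0,9],[18,85,160,0,0,18],[25,118,160,0,0,27],[32,150,160,0,0,36],[38,175,160,0,0,45],[42,191,160,0,0,50],[42,191,160,0,0,50],[42,191,160,0,0,50]]'
```

```text
time: 14.32
position: [0.4617, 0.1265, 0.0527]
tool_rot: [2.017, 2.408, -0.0]
ft_force: [-0.6, -0.7, -0.9]
grip_width: 0.655
grip_force: 20.0
time: 14.82
position: [0.4617, 0.1266, 0.0526]
tool_rot: [2.017, 2.408, 0.0]
ft_force: [0.1, 0.5, 0.4]
grip_width: 0.851
grip_force: 0.0
time: 16.45
position: [0.5037, 0.3168, 0.2128]
tool_rot: [0.813, 3.034, -0.001]
ft_force: [0.4, -0.0, 0.1]
grip_width: 0.861
grip_force: 0.0
```

```bash
python3 -m inch '[[1,1,-40,0,0,0],[1,1,-80,0,0,0],[1,1,-120,0,0,0],[1,1,-150,0,0,0],[1,1,-165,0,0,0],[1,1,-168,0,0,0],[1,1,-168,0,0,0],[1,1,-168,0,0,0]]' 65; python3 -m inch '[[0,0,0,0,0,0],[0,0,0,0,0,0],[0,0,0,0,0,0],[0,0,0,0,0,0],[0,0,0,0,0,0],[0,0,0,0,0,0]]' 0 15
```

```text
time: 17.45
position: [0.5054, 0.319, 0.0459]
tool_rot: [0.81, 3.034, 0.002]
ft_force: [1.0, 0.5, 0.1]
grip_width: 0.749
grip_force: 0.0
time: 18.2
position: [0.5046, 0.3184, 0.0446]
tool_rot: [0.81, 3.035, -0.0]
ft_force: [-0.3, 0.3, 0.8]
grip_width: 0.474
grip_force: 14.9
```

```bash
python3 -m inch '[[0,0,15,0,0,0],[0,0,50,0,0,0],[0,0,90,0,0,0],[-2,-15,110,0,0,-5],[-6,-50,112,0,0,-13],[-11,-95,112,0,0,-22],[-16,-140,112,0,0,-31],[-21,-185,112,0,0,-40],[-26,-225,112,0,0,-47],[-28,-255,112,0,0,-50],[-29,-269,112,0,0,-50],[-29,-269,112,0,0,-50],[-29,-269,80,0,0,-50],[-29,-269,50,0,0,-50],[-29,-269,28,0,0,-50],[-29,-269,17,0,0,-50],[-29,-269,15,0,0,-50],[-29,-269,15,0,0,-50]]'
python3 - <<'E'
from h import *
im,d,K,T=grab("scene"); cv2.imwrite("pics/s2.png",cv2.resize(im[130:290,180:440,::-1],None,fx=3,fy=3,interpolation=cv2.INTER_CUBIC))
E
```

```text
time: 20.45
position: [0.4763, 0.0501, 0.0603]
tool_rot: [2.016, 2.409, 0.002]
ft_force: [0.2, 0.2, -0.1]
grip_width: 0.467
grip_force: 14.8
```

View pics/s2.png

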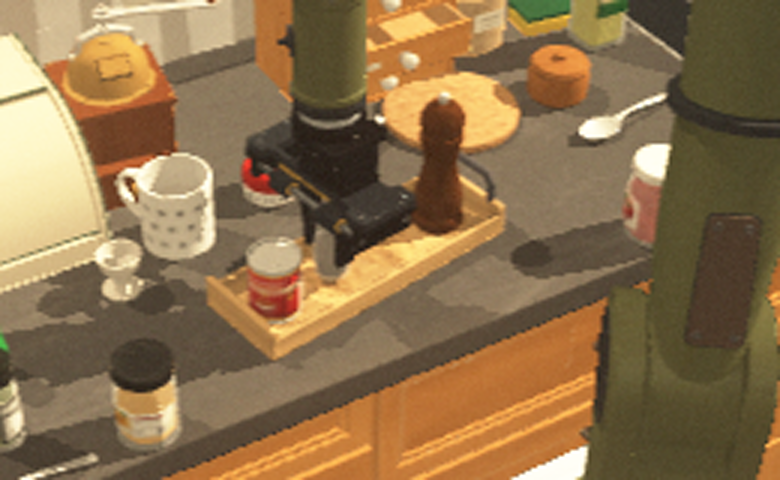

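The mill (437,215) and tin (275,300) stand upright on their pads, and the shaker is held upright over pad 3 (330,265). Lower and release it, then go to the spice jar.

```bash
python3 -m inch '[[0,0,-2,0,0,0],[0,-1,-5,0,0,0],[0,-1,-6,0,0,0],[0,-1,-6,0,0,0],[0,-1,-6,0,0,0]]'; python3 -m inch '[[0,0,0,0,0,0],[0,0,0,0,0,0],[0,0,0,0,0,0],[0,0,0,0,0,0]]' 62; python3 -m inch '[[0,0,10,0,0,0],[0,0,50,0,0,0],[0,0,95,0,0,0],[-2,20,128,0,0,0],[-6,55,130,0,0,0],[-11,105,130,0,0,0],[-17,155,130,0,0,0],[-22,205,130,0,0,0],[-28,255,130,0,0,0],[-33,305,130,0,0,0],[-39,355,130,0,0,0],[-42,382,130,0,0,0],[-43,391,130,0,0,0],[-43,391,130,0,0,0],[-43,391,130,0,0,0]]' 62
```

```text
time: 21.12
position: [0.4761, 0.0482, 0.0544]
tool_rot: [2.017, 2.407, -0.0]
ft_force: [-2.3, -0.5, 6.4]
grip_width: 0.475
grip_force: 15.0
time: 21.62
position: [0.4756, 0.0486, 0.0535]
tool_rot: [-2.017, -2.409, -0.0]
ft_force: [-0.5, -0.4, 0.4]
grip_width: 0.7
grip_force: 0.0
time: 23.5
position: [0.4336, 0.4379, 0.1836]
tool_rot: [2.019, 2.405, -0.001]
ft_force: [-0.7, -0.7, -0.0]
grip_width: 0.714
grip_force: 0.0
```

```bash
python3 -m inch '[[-1,2,-40,0,0,0],[-1,2,-75,0,0,0],[-1,2,-105,0,0,0],[-1,2,-120,0,0,0],[-1,2,-123,0,0,0],[-1,2,-123,0,0,0],[-1,2,-123,0,0,0]]' 62; python3 -m inch '[[0,0,0,0,0,0],[0,0,0,0,0,0],[0,0,0,0,0,0],[0,0,0,0,0,0],[0,0,0,0,0,0],[0,0,0,0,0,0]]' 0 15
```

```text
time: 24.38
position: [0.4322, 0.4422, 0.0619]
tool_rot: [2.017, 2.408, 0.003]
ft_force: [-0.3, -0.4, 1.4]
grip_width: 0.713
grip_force: 0.0
time: 25.12
position: [0.4319, 0.4417, 0.0608]
tool_rot: [2.017, 2.408, 0.001]
ft_force: [0.6, 0.0, 2.1]
grip_width: 0.463
grip_force: 15.0
```

```bash
python3 -m inch '[[0,0,15,0,0,0],[0,0,50,0,0,0],[0,0,90,0,0,0],[2,-15,122,0,0,0],[6,-50,130,0,0,0],[12,-100,130,0,0,0],[18,-150,130,0,0,0],[24,-200,130,0,0,0],[30,-250,130,0,0,0],[36,-300,130,0,0,0],[42,-350,130,0,0,0],[48,-400,130,0,0,0],[54,-440,130,0,0,0],[57,-462,130,0,0,0],[57,-468,130,0,0,0],[57,-468,130,0,0,0],[57,-468,95,0,0,0],[57,-468,60,0,0,0],[57,-468,32,0,0,0],[57,-468,18,0,0,0]]'; python3 -m inch '[[0,0,0,0,0,0],[0,0,0,0,0,0],[0,0,0,0,0,0]]'
```

```text
time: 27.62
position: [0.4877, -0.0247, 0.0775]
tool_rot: [-2.013, -2.41, 0.001]
ft_force: [0.9, -0.1, -0.6]
grip_width: 0.464
grip_force: 15.0
time: 28.0
position: [0.4895, -0.0265, 0.0797]
tool_rot: [2.016, 2.407, 0.001]
ft_force: [-0.0, 0.2, -1.6]
grip_width: 0.465
grip_force: 15.0
```

```bash
python3 -m inch '[[0,0,-3,0,0,0],[0,0,-6,0,0,0],[0,0,-9,0,0,0],[0,0,-9,0,0,0],[0,0,-9,0,0,0]]'; python3 -m inch '[[0,0,0,0,0,0],[0,0,0,0,0,0],[0,0,0,0,0,0],[0,0,0,0,0,0]]' 62; python3 -m inch '[[0,0,10,0,0,0],[0,0,50,0,0,0],[0,0,95,0,0,0],[0,0,140,0,0,0],[-10,-30,155,0,0,0],[-20,-75,155,0,0,0],[-35,-125,155,0,0,0],[-50,-175,155,0,0,0],[-65,-225,155,0,0,0],[-80,-275,155,0,0,0],[-85,-300,155,0,0,0],[-85,-300,155,0,0,0],[-85,-300,155,0,0,0],[-85,-300,155,0,0,0]]' 62
python3 - <<'E'
from h import *
obj=dict(mill=(.503,-.1042,.18,.503,-.321,.17),spice=(.4893,-.0274,.115,.433,.4407,.105),salt=(.4757,.0494,.1,.5045,.318,.09),tin=(.462,.1262,.082,.4395,-.426,.072),jamL=(.372,-.307,.102,0,0,0),jamS=(.374,.3125,.094,0,0,0))
for n in("top","scene"):
    im,d,K,T=grab(n); cv2.imwrite(f"pics/{n}9.png",cv2.resize(im[130:290,180:440,::-1],None,fx=3,fy=3,interpolation=cv2.INTER_CUBIC))
    W=world(d,K,T).reshape(-1,3); W=W[d.ravel()>0]
    for k,(x,y,h,*_) in obj.items():
        r=np.hypot(W[:,0]-x,W[:,1]-y)<.04
        p=W[r&(abs(W[:,2]-h)<.006)][:,:2].astype(np.float32)
        if len(p): c,R=cv2.minEnclosingCircle(p); print(n,k,len(p),"circ-target mm",np.round((np.array(c)-(x,y))*1e3,1),"zmax",np.percentile(W[r][:,2],99).round(3))
E
```

```text
time: 28.62
position: [0.4888, -0.0266, 0.0706]
tool_rot: [2.017, 2.408, -0.001]
ft_force: [-2.5, -0.4, 9.2]
grip_width: 0.466
grip_force: 15.0
time: 29.12
position: [0.4886, -0.0264, 0.0694]
tool_rot: [-2.017, -2.408, -0.0]
ft_force: [-0.2, -0.1, 1.2]
grip_width: 0.703
grip_force: 0.0
time: 30.88
position: [0.4047, -0.3246, 0.2248]
tool_rot: [2.013, 2.412, 0.0]
ft_force: [-0.0, 0.6, 0.7]
grip_width: 0.711
grip_force: 0.0
top mill 14 circ-target mm [-0.6  1.7] zmax 0.179
top spice 115 circ-target mm [1.4 0.6] zmax 0.12
top salt 47 circ-target mm [-3.9 -2. ] zmax 0.103
top tin 211 circ-target mm [ 0.8 -1. ] zmax 0.087
top jamS 312 circ-target mm [-0.1  0.5] zmax 0.099
scene mill 9 circ-target mm [-0.4  0.6] zmax 0.175
scene spice 87 circ-target mm [-4.3 -1.2] zmax 0.119
scene salt 38 circ-target mm [-3.9 -0.2] zmax 0.1
scene tin 190 circ-target mm [ 3.9 -2. ] zmax 0.084
scene jamL 176 circ-target mm [ 0.4 -0.1] zmax 0.631
scene jamS 299 circ-target mm [1.3 0.3] zmax 0.096
```

View pics/scene9.png

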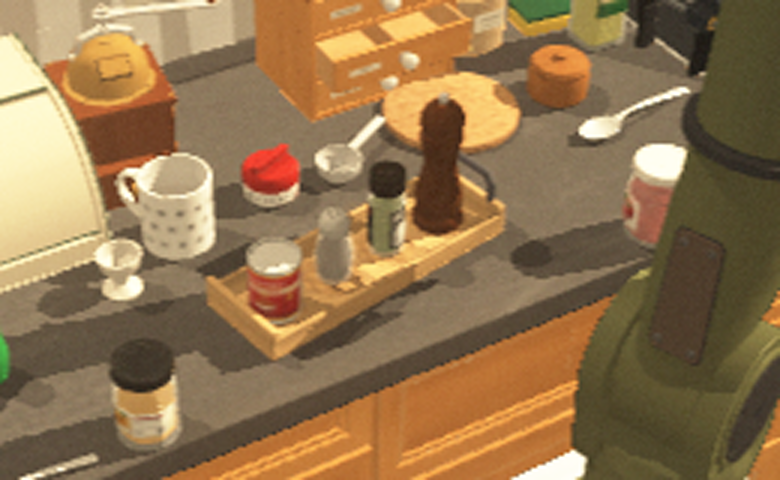

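All four stand upright on their pads in the right order from the handle: mill (437,215), spice jar (387,235), shaker (335,265), tin (275,295). They are within about 5 mm of the middles. Both jam jars are unmoved, so I'm handing in.

```bash
python3 -c "
from bench import ctrl
print(ctrl.close_job())"
```

```text
the job is handed in; nothing more can be done
None
```

The job is handed in: mill, spice jar, shaker and tin stand upright on pads 1 to 4 from the handle, each within about 5 mm of its pad's middle by the last camera check, and both jam jars are where they stood; the robot clock was at about 31 s of the 104 s allowed, and no verdict was returned.

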